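Third hand for fitting a graphics card

ROBOT

A 6-joint arm with a two-finger parallel gripper is mounted at the origin on a cart in front of the work surface, level with it; the furniture and walls round the work are solid. World frame = base frame: x ahead of the robot, y to its left, z up, the work surface at z = 0. Lengths are in mm, angles in rad, forces in N, time in s.
With the tool pointing down it reaches from about 400 to 925 mm from the base axis. Payload 12.5 kg.
Tool frame: the origin (TCP) lies at the centre of the arm's flange, where the gripper is bolted on; the fingertips stand 190 mm ahead of it and the grasp point (between the pads) lies env.grip_point_offset ahead of it (env.grip_point_offset is the distance from the TCP to the grasp point, in mm); z points along the fingers, x is the direction in which the jaws open and shut, and the axes are right-handed (so a half turn about z gives the same grasp; the last joint's range is limited). The gripper opens to 95 mm and grips with 3 to 60 N. Pads are 20 mm wide; open, the fingers measure 119 mm over their backs; the gripper's body (75 mm by 180 mm) begins 59 mm behind the grasp point.
Start: joints at [1.047, 0.491, 1.559, -0, 1.092, -0.106], TCP at [253.571, 571.25, 404.761] pointing down, gripper open.
Joint ranges: [-3.1, 3.1], [-0.84, 2.19], [0.05, 2.79], [-1.13, 4.28], [0.06, 2.93], [-2.69, 2.69]. Speed limits (rad/s): [2.22, 2.22, 2.79, 3.14, 3.14, 3.14].

INTERFACE

Orientations are given as [roll, pitch, yaw] about the fixed x, y, z axes, in that order (R = Rz(yaw) Ry(pitch) Rx(roll)).
In Python, from cell import state, read_camera, camera_model, job_done, env gives the robot as it stands.
- The arm moves only by the tool arm_command, never from a script. Its argument "steps" is a list of rows, each a list of 6 numbers: the shift along the tool's x, y, z in cm, then the turn, a rotation vector about the tool's x, y, z in degrees. In form: [[dx, dy, dz, rx, ry, rz], ...]. A call has 1 to 12 rows; each row is the pose to reach, as a shift and turn from the pose commanded when the call began, along the tool's axes at that moment; what a row does not reach only later rows make up. A row lasts 1/12 s, in which the tool goes at most 41.7 mm and 7.16 degrees, less where a joint would pass 70% of its speed; a pose out of reach is approached as far as the arm can. A call with a gripper value outside its range is refused whole. "jaw" is the finger opening in cm, from 0 to 9.51, set as the call begins (left out, the last holds). The fingers move at their own pace and stop on an object; the grip force is fixed at half the most. Time passes only in rows, so rows that repeat a pose let the fingers close. It gives the time, the measured TCP pose, the force and the opening at its end, in the units of the state.
- state(): the state, without advancing time (a new reading comes with each control period).
- read_camera(name): name is "scene" or "top" or "wrist"; returns the picture (400x640x3 uint8, red, green, blue); there is no depth.
- camera_model(name): a dict with "K" (3x3 intrinsics, pixels), "xyz" and "rotation" of the camera in the world. Camera axes: x right, y up, looking along -z (the intrinsics and any distortion apply to the point x, -y, -z); pixel columns grow to the right and rows downward; lengths in mm; the calibration is good to about 2 mm. A picture is of the moment at which its call begins: read the wrist's pose just before it. camera_model takes no time and is no camera call; for the wrist camera it gives the pose at the moment of the call.
- job_done(): hands the job in, once; it reports no verdict.
The state is a dict: "t": time; "joints": joint angles; "qvel": joint speeds; "tau": joint torques, N m; "eef_pos": TCP position; "tcp_rot": TCP orientation; "ft_force": force on the tool from outside, world axes, zero at the start; "moment": the same for the moment, N m; "opening": opening from 0.0 (shut) to 1.0 (fully open).
Only numpy, scipy, OpenCV 4.12 (cv2) and the standard library are available. Lean on these libraries where they do the work, as an engineer would, in place of code of your own. Each camera call takes 0.05 s, during which the arm holds its last target. There are 200 camera calls.

TASK

The small desktop computer has its cover off: take its drive carrier by the handle and swing it up and well back past upright, where its stiff hinge holds it, to uncover the expansion slot. Lift the graphics card out of its foam, set it upright in the slot with its steel bracket at the computer's back panel, and push it gently, without ramming, until it is fully home with the bracket tab on the flange, hole over hole. Finish while still holding it there, not letting go, with a steady downward push of about 12 N so that I can drive the bracket screw; leave the screwdriver and the USB stick where they lie.

Things in the scene. Friction and masses are not known exactly. Their poses are not given: they have to be found in the camera images.
- chassis: open desktop computer, fixed: steel tray 190 x 202 mm, edges 30 mm high; origin under its middle on the worktop. x: to the carrier's hinge side, y: to the black front bezel (86 mm high, at y = 95 mm), z up. Steel back panel (78 mm high) at y = -100. Slot at x = -35; cooler (42 mm high) at x = -11 to 31, memory modules (44 mm high) at x = 40 and 50, power supply (62 mm high) at y = 46 to 86
- drive_carrier (a joint): stiff hinge of the drive carrier, rad: 0 = level, its handle across the slot (it starts at up to 0.25), pi/2 = upright, stop at 2.05; a rise from 0 lifts the handle and carries it to the chassis +x side. Friction of about 0.45 N m (4 to 6 N at the handle) holds it wherever it is left. Well back past upright means past about 1.75
- carrier_hinge (a point): point on the carrier's hinge line, which runs along chassis y at chassis x = 70 mm, 96 mm above the worktop. Mind the wall shelf over the back of the worktop: its underside is 0.625 m above it, its front edge at world x = 0.665 m
- carrier_handle (a point): middle of the carrier's black wire handle: a round bar 9 mm thick, 72 mm long, along chassis y, 118 mm from the hinge line at the carrier's free end. Between the bar and the carrier's plate (108 mm wide, 11 mm thick with the drive) is an opening for a finger, 33 mm deep and 63 mm wide; as the carrier swings the bar can turn between the fingers
- card: graphics card, loose, 0.22 kg, upright in the carton's foam. Origin: middle of the underside of its edge connector; z up, y along the card away from the bracket, x across. Connector: 3 mm thick, y = -30 to 30 mm, z = 0 to 14. Black shroud, to grip: 18 mm thick (x = -9 to 9), y = -74 to 36, z = 14 to 70. Bracket 18 mm wide at y = -80; its 3 mm tab sticks out at z = 64 to 67 to y = -97
- card_tab (a point): screw hole of the card's bracket tab, at the tab's underside: card frame (0, -90, 64) mm
- slot_seat (a point): where the card's origin is when fully home, 16 mm above the worktop; the card's x, y, z then lie along the chassis x, y, z (bracket at the back panel). The slot is a trough along chassis y, 6 mm wide and 64 mm long inside, its flared rim 11 mm above this point, its floor 1.5 mm below; no latch and hardly any friction: the stop is the tab on the flange
- flange: steel ledge, fixed along the top of the chassis back panel, on which the bracket tab is screwed; its top is 80 mm above the worktop; stiff: about 1 mm of give at 20 N. A card held in the grip passes nearly all of its push to the flange; one pressed loosely on its top, about half (the slot takes the rest)
- flange_hole (a point): screw hole in the top of the flange: 90 mm from slot_seat towards chassis -y, 64 mm above it; the tab's hole comes over it
- carton: open carton 100 x 165 x 40 mm with dark foam up to 42 mm, fixed, origin under its middle; the card stands along its y axis (bracket to -y) in a foam groove 26 mm wide, 14 mm deep, below which a slit takes the edge connector; nothing grips the card
- screwdriver: screwdriver 170 mm long, lying on the worktop; origin at its middle; bystander
- usb_stick: USB stick 49 x 18 x 8 mm lying on the worktop, bystander

How it is judged:
By the outcome, as a careful person would: the job done as asked, in the order asked, and still so for the second after the job is handed in, while the arm keeps its last pose, push and grip.
It also fails if it takes over 59 s, if anything falls off the work surface, if the arm or the gripper's body presses on something with over 40 N, if the wrist force passes 120 N, or if a joint passes its speed limit or range.

## Working session

There is one attempt and no reset: what is moved stays moved. The work goes in short steps, Python scripts to look and compute and a tool call to move; the robot and the scene stay as the last step left them, time stands still between calls to the robot, and variables do not carry over. Pictures are saved under pics/ and viewed, about 8 in all and at most 12, crops included, and the job is handed in when it is done.

Besides the shell and the picture viewer there is one more tool, called after "Call:" in YAML: its name, and indented under it one key for each argument. arm_command: Moves the arm, as the interface text tells. Its arguments: {"type":"object","properties":{"steps":{"type":"array"},"jaw":{"type":"number"}},"required":["steps"]}

```bash
ls; mkdir -p pics
python3 - <<'E'
from cell import *
import cv2,numpy as np
print(state(), env.grip_point_offset)
for n in("scene","top","wrist"):
    m=camera_model(n);print(n,m)
    cv2.imwrite(f"pics/{n}0.png",read_camera(n)[:,:,::-1])
E
```

```text
pics
{'t': 0.0, 'joints': array([ 1.04739776e+00,  4.91541265e-01,  1.55944769e+00, -5.29968440e-06,
        1.09169796e+00, -1.05589613e-01]), 'qvel': array([ 0.00196079, -0.00195657,  0.00187507, -0.00072458,  0.001936  ,
       -0.00016895]), 'tau': array([-1.72152089e-03, -6.12676692e+01, -2.58177406e+01,  6.91392459e-02,
        4.84309229e-02, -1.26349960e-04]), 'eef_pos': array([253.55478393, 571.21784578, 404.17360599]), 'tcp_rot': array([-3.14148200e+00,  1.08867050e-03,  1.15298988e+00]), 'ft_force': array([-0.20929058, -0.0796755 ,  0.16768298]), 'moment': array([ 0.00835955, -0.02375684, -0.0037834 ]), 'opening': 1.0026793733433943} 171.3
scene {'K': array([[384.74451238,   0.        , 330.57823256],
       [  0.        , 384.74451238, 197.49634968],
       [  0.        ,   0.        ,   1.        ]]), 'xyz': array([  44.76360639, -107.54478155,  578.37637334]), 'rotation': array([ 0.96237463, -0.02160965, -0.92096408])}
top {'K': array([[497.56921932,   0.        , 316.45508799],
       [  0.        , 497.56921932, 194.15546384],
       [  0.        ,   0.        ,   1.        ]]), 'xyz': array([ 530.72826994,  293.91512211, 1090.44035716]), 'rotation': array([ 0.07357834,  0.01510811, -1.57129517])}
wrist {'K': array([[294.32952354,   0.        , 316.71228572],
       [  0.        , 294.32952354, 196.0198213 ],
       [  0.        ,   0.        ,   1.        ]]), 'xyz': array([177.20871151, 605.49850619, 384.12109745]), 'rotation': array([-3.00670852e-01, -6.23742412e-05,  1.15294784e+00])}
```

View pics/top0.png

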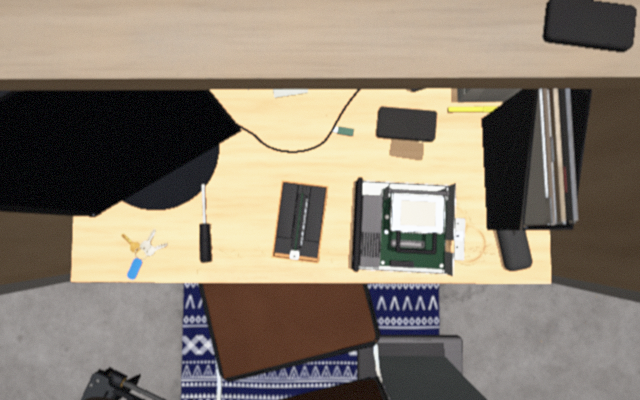

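View pics/scene0.png

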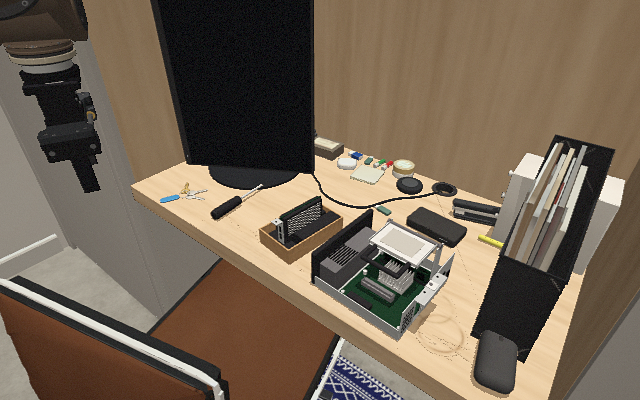

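The top view shows the carton at about (300,222) with the card's bracket toward the robot, and the chassis centred near (405,228). Its bezel is to the left, so chassis y ≈ world +y. The scene view confirms the carrier is nearly level, with its hinge on the far side. Next I'll take a close wrist look.

```bash
cat > h.py <<'E'
import numpy as np, cv2
from scipy.spatial.transform import Rotation as R
from cell import *
def rot(e): return R.from_euler('xyz',e)
def cast(m,px,z):
    """pixels (n,2) -> world points on the plane z"""
    p=np.atleast_2d(np.array(px,float)); K=m['K']
    d=np.c_[(p[:,0]-K[0,2])/K[0,0],-(p[:,1]-K[1,2])/K[1,1],-np.ones(len(p))]
    d=rot(m['rotation']).apply(d)
    return m['xyz']+d*((z-m['xyz'][2])/d[:,2])[:,None]
def proj(m,P):
    q=rot(m['rotation']).inv().apply(np.atleast_2d(P)-m['xyz']);K=m['K']
    return np.c_[K[0,0]*q[:,0]/-q[:,2]+K[0,2],K[1,1]*q[:,1]/q[:,2]+K[1,2]]
def go(pos,yaw=0,grip=True,rpy=None):
    """shift (cm) and turn (deg) in tool axes to bring grasp point (or TCP) to pos"""
    s=state(); T=rot(s['tcp_rot']); N=rot(rpy if rpy is not None else [np.pi,0,yaw])
    p=np.array(pos,float)
    if grip: p=p-N.apply([0,0,env.grip_point_offset])
    print('step',np.round(T.inv().apply(p-s['eef_pos'])/10,2),np.round((T.inv()*N).as_rotvec(degrees=True),2),'tcp',np.round(p,1))
def st():
    s=state();print('t',round(s['t'],2),'tcp',np.round(s['eef_pos'],1),'rpy',np.round(s['tcp_rot'],4),'F',np.round(s['ft_force'],1),'M',np.round(s['moment'],2),'open',round(s['opening']*95.1,1),'j',np.round(s['joints'],2))
def shot(cam,name,crop=None,k=1):
    m=camera_model(cam); im=np.ascontiguousarray(read_camera(cam)[:,:,::-1]); cv2.imwrite(f'pics/{name}_raw.png',im)
    np.save(f'pics/{name}.npy',m,allow_pickle=True)
    c=im if crop is None else im[crop[1]:crop[3],crop[0]:crop[2]]
    cv2.imwrite(f'pics/{name}.png',cv2.resize(c,None,fx=k,fy=k,interpolation=cv2.INTER_CUBIC)); return im,m
def load(name): return cv2.imread(f'pics/{name}_raw.png'),np.load(f'pics/{name}.npy',allow_pickle=True).item()
E
python3 - <<'E'
from h import *
m=camera_model('top')
print(cast(m,[[405,228]],50),cast(m,[[300,222]],42),cast(m,[[357,180],[352,270]],86))
go([480,125,350],0,False)
E
```

```text
[[536.52137884 125.35701929  50.        ]] [[549.2984818  344.39638634  42.        ]] [[633.40942229 226.88079569  86.        ]
 [452.58534476 238.0407222   86.        ]]
step [-31.59  38.8    5.45] [2.000e-02 4.000e-02 6.606e+01] tcp [480. 125. 350.]
```

Call:
arm_command:
  steps:
    - [-28.6, 43, 5.4, 0, 0, 66]
    - [-28.6, 43, 5.4, 0, 0, 66]
    - [-28.6, 43, 5.4, 0, 0, 66]
    - [-28.6, 43, 5.4, 0, 0, 66]
    - [-28.6, 43, 5.4, 0, 0, 66]
    - [-28.6, 43, 5.4, 0, 0, 66]
    - [-28.6, 43, 5.4, 0, 0, 66]
    - [-28.6, 43, 5.4, 0, 0, 66]
    - [-28.6, 43, 5.4, 0, 0, 66]
    - [-28.6, 43, 5.4, 0, 0, 66]
    - [-28.6, 43, 5.4, 0, 0, 66]
    - [-28.6, 43, 5.4, 0, 0, 66]
  jaw: 3.4

```text
t: 1.15
eef_pos: [521.0, 149.6, 352.5]
tcp_rot: [-3.142, 0.0, 0.001]
ft_force: [-0.0, 0.2, -0.9]
opening: 0.358
```

Call:
arm_command:
  steps:
    - [0, 0, 0, 0, 0, 0]
    - [0, 0, 0, 0, 0, 0]
    - [0, 0, 0, 0, 0, 0]
    - [0, 0, 0, 0, 0, 0]

```text
t: 1.48
eef_pos: [519.7, 152.4, 352.8]
tcp_rot: [-3.141, 0.0, 0.002]
ft_force: [0.3, 0.5, -0.1]
opening: 0.357
```

Run:
```python
from h import *
st(); shot('wrist','w1',k=1.25)
```

```text
t 1.48 tcp [519.7 152.4 352.8] rpy [-3.1414e+00  2.0000e-04  2.2000e-03] F [ 0.3  0.5 -0.1] M [-0.07  0.06 -0.  ] open 34.0 j [0.16 0.44 1.82 0.   0.88 0.16]
```

View pics/w1.png

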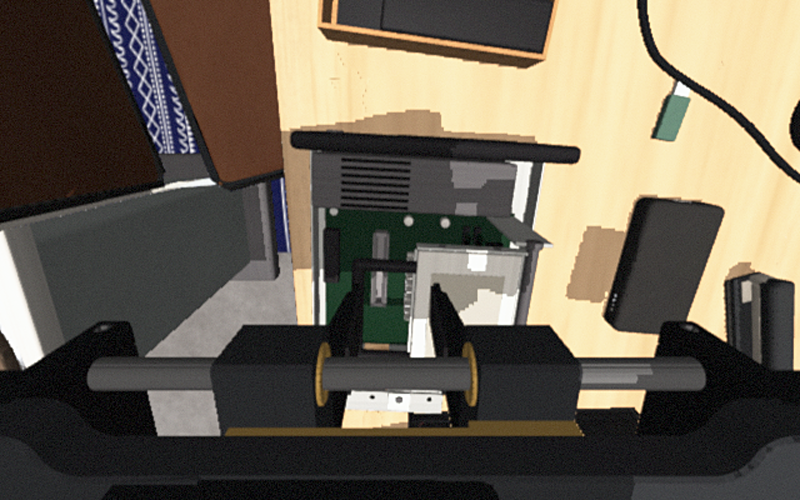

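The wrist view (1.25x) shows the bezel top running from (293,138) to (578,154), so the chassis is turned slightly. It also shows the slot at (380,235–305), the handle's corner at (357,263), and the flange with holes at (372/399/430,400).

Run:
```python
from h import *
im,m=load('w1')
f=lambda p,z:cast(m,np.array(p)/1.25,z)
print('bezel',f([[293,138],[578,154]],86))
b=f([[293,138],[578,154]],86);d=b[1]-b[0];yaw=np.arctan2(d[1],d[0]);print(yaw,np.hypot(*d[:2]))
print('slot',f([[381,234],[379,304]],27)); print('flange',f([[372,398],[399,400],[430,401]],80))
for z in(96,110,125):print('handle',z,f([[357,263]],z))
# back-project with top camera: carrier plate / handle
im2=im[150:330,230:450]; cv2.imwrite('pics/c1.png',cv2.resize(im2,None,fx=3.5,fy=3.2,interpolation=cv2.INTER_CUBIC))
```

```text
bezel [[453.88017969 232.50495191  86.        ]
 [638.91593974 222.8836777   86.        ]]
-0.051950051838060424 185.2857291254667
slot [[507.50433639 152.21876207  27.        ]
 [505.02568901  85.80314698  27.        ]]
flange [[500.8756688   26.59096435  80.        ]
 [523.15208175  24.6448701   80.        ]
 [548.79940321  23.69372405  80.        ]]
handle 96 [[493.71407723 150.69141628  96.        ]]
handle 110 [[495.26792363 155.77746184 110.        ]]
handle 125 [[496.93275905 161.22679637 125.        ]]
```

View pics/c1.png

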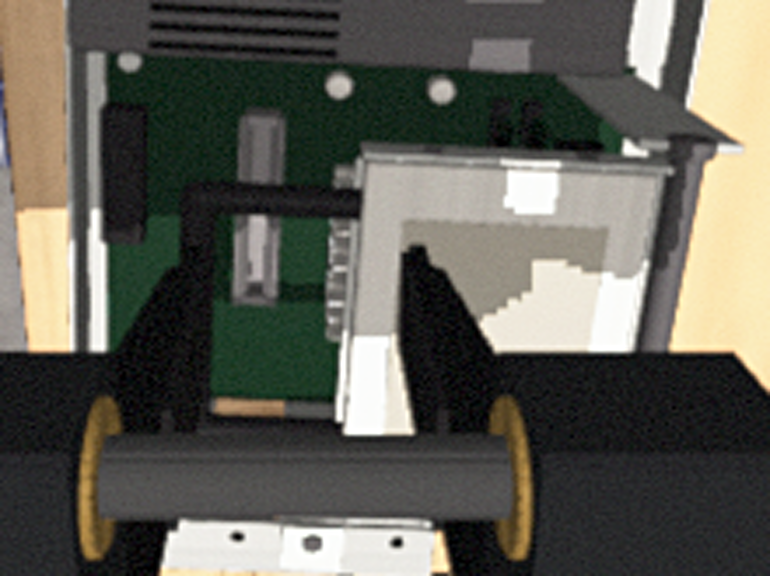

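The crop shows the handle's +y corner at raw pixel (286,210), with the bar running down behind the left finger. The left flange hole lies in line with the slot. I'll triangulate the handle against the first scene picture.

Run:
```python
from h import *
im=cv2.imread('pics/scene0.png')[200:330,310:470]; cv2.imwrite('pics/c2.png',cv2.resize(im,None,fx=5,fy=4.6,interpolation=cv2.INTER_CUBIC))
m=camera_model('scene')
for th in(0,.1,.25):
    c=np.array([542,133,0]);Rz=R.from_euler('z',-.045)
    for y in(-36,36): print(th,proj(m,c+Rz.apply([70-118*np.cos(th),y-10,96+118*np.sin(th)])))
```

```text
0 [[390.28198098 270.29136477]]
0 [[356.91526762 251.51630869]]
0.1 [[391.22447442 265.21596353]]
0.1 [[357.50363894 246.5400778 ]]
0.25 [[393.35040554 256.8459441 ]]
0.25 [[359.12465187 238.40457473]]
```

View pics/c2.png

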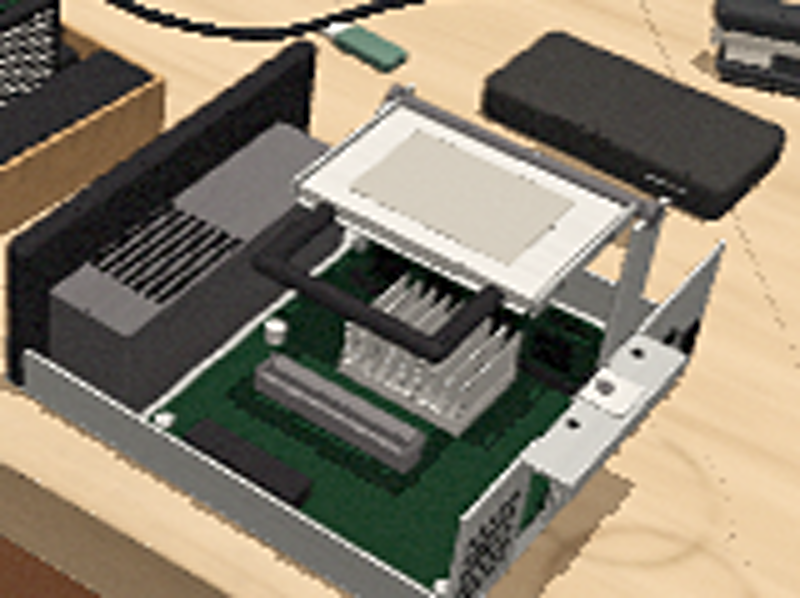

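The scene crop shows the handle bar from (262,258) to (432,350) in crop pixels, which is scene (362.4,256.1) to (396.4,276.1). The flange has a screw head at its middle hole and a free hole to the left in line with the slot.

Run:
```python
from h import *
_,w=load('w1'); s=camera_model('scene')
def line(m,p): a=cast(m,[p],0)[0];return m['xyz'],(a-m['xyz'])/np.linalg.norm(a-m['xyz'])
a,d=line(w,(286.2,211));b,e=line(s,(363,256))
k=np.linalg.lstsq(np.c_[d,-e],b-a,rcond=None)[0]; A=a+d*k[0];B=b+e*k[1];print('corner',A,B,np.linalg.norm(A-B))
print('other end at same z',cast(s,[(396.4,276.1)],(A+B)[2]/2))
for p in [(573,423),(603,388)]: print('flange hole via scene',cast(s,[(310+p[0]/5,200+p[1]/4.6)],80))
P=cast(s,[(310+x/5,200+y/4.6) for x,y in[(270,372),(415,452)]],27);print('slot via scene',P)
```

```text
corner [493.84245755 148.90894042  92.61288245] [495.06882541 147.48213741  93.00096695] 1.9210295461448175
other end at same z [[489.48959962  75.31837101  92.8069247 ]]
flange hole via scene [[498.95260955  24.74784312  80.        ]]
flange hole via scene [[521.05942984  24.15113629  80.        ]]
slot via scene [[500.01181997 142.93360585  27.        ]
 [497.36128685  77.86721348  27.        ]]
```

Run:
```python
from h import *
go([493,112,150],-.045); go([493,112,95],-.045)
```

```text
step [-2.68  4.06  3.16] [-0.01 -0.    2.74] tcp [493.  112.  321.3]
step [-2.68  4.06  8.66] [-0.01 -0.    2.74] tcp [493.  112.  266.3]
```

Call:
arm_command:
  steps:
    - [-2.7, 4.1, 0, 0, 0, 2.7]
    - [-2.7, 4.1, 0.5, 0, 0, 2.7]
    - [-2.7, 4.1, 2, 0, 0, 2.7]
    - [-2.7, 4.1, 3.5, 0, 0, 2.7]
    - [-2.7, 4.1, 5, 0, 0, 2.7]
    - [-2.7, 4.1, 6, 0, 0, 2.7]
    - [-2.7, 4.1, 7, 0, 0, 2.7]
    - [-2.7, 4.1, 8, 0, 0, 2.7]
    - [-2.7, 4.1, 8.6, 0, 0, 2.7]
    - [-2.7, 4.1, 8.6, 0, 0, 2.7]
    - [-2.7, 4.1, 8.6, 0, 0, 2.7]

```text
t: 2.45
eef_pos: [493.4, 110.6, 266.6]
tcp_rot: [-3.142, 0.0, -0.046]
ft_force: [-0.0, -0.6, 0.9]
opening: 0.353
```

Call:
arm_command:
  steps:
    - [0, 0, 0, 0, 0, 0]
    - [0, 0, 0, 0, 0, 0]
    - [0, 0, 0, 0, 0, 0]
    - [0, 0, 0, 0, 0, 0]
    - [0, 0, 0, 0, 0, 0]
    - [0, 0, 0, 0, 0, 0]
  jaw: 0.5

```text
t: 2.95
eef_pos: [492.2, 110.6, 266.8]
tcp_rot: [3.141, 0.004, -0.046]
ft_force: [-7.8, 2.2, 6.2]
opening: 0.085
```

Run:
```python
from h import *
st()
s=state();g=s['eef_pos']+rot(s['tcp_rot']).apply([0,0,171.3]);print(g)
# arc: hinge at g + 118 in chassis x; tool-frame positions per angle
T=rot(s['tcp_rot']);ex=R.from_euler('z',-.045).apply([1,0,0])
th0=0.0
for th in np.arange(0,2.01,.1):
    d=118*(np.cos(th0)-np.cos(th))*ex+np.array([0,0,118*(np.sin(th)-np.sin(th0))])
    print(round(th,2),np.round(T.inv().apply(d)/10,2))
```

```text
t 2.95 tcp [492.2 110.6 266.8] rpy [ 3.1414  0.0037 -0.0462] F [-7.8  2.2  6.2] M [ 0.03  1.56 -0.07] open 8.1 j [0.09 0.52 1.99 0.   0.64 0.14]
[491.57818494 110.56262093  95.52933489]
0.0 [0. 0. 0.]
0.1 [ 0.05  0.   -1.18]
0.2 [ 0.23  0.   -2.35]
0.3 [ 0.51 -0.   -3.49]
0.4 [ 0.91 -0.   -4.6 ]
0.5 [ 1.42 -0.   -5.66]
0.6 [ 2.04 -0.   -6.67]
0.7 [ 2.75 -0.   -7.61]
0.8 [ 3.55 -0.   -8.48]
0.9 [ 4.43 -0.   -9.26]
1.0 [ 5.39 -0.   -9.95]
1.1 [ 6.410e+00 -1.000e-02 -1.054e+01]
1.2 [ 7.480e+00 -1.000e-02 -1.103e+01]
1.3 [ 8.60e+00 -1.00e-02 -1.14e+01]
1.4 [ 9.750e+00 -1.000e-02 -1.166e+01]
1.5 [ 1.092e+01 -1.000e-02 -1.181e+01]
1.6 [ 1.210e+01 -1.000e-02 -1.184e+01]
1.7 [ 1.328e+01 -1.000e-02 -1.175e+01]
1.8 [ 14.44  -0.02 -11.55]
1.9 [ 15.57  -0.02 -11.22]
2.0 [ 16.67  -0.02 -10.79]
```

Call:
arm_command:
  steps:
    - [0.05, 0, -1.2, 0, 0, 0]
    - [0.2, 0, -2.35, 0, 0, 0]
    - [0.5, 0, -3.5, 0, 0, 0]
    - [0.9, 0, -4.6, 0, 0, 0]
    - [1.4, 0, -5.65, 0, 0, 0]
    - [2.05, 0, -6.65, 0, 0, 0]
    - [2.75, 0, -7.6, 0, 0, 0]
    - [3.55, 0, -8.5, 0, 0, 0]
    - [4.45, 0, -9.25, 0, 0, 0]
    - [5.4, 0, -9.95, 0, 0, 0]
    - [5.4, 0, -9.95, 0, 0, 0]
    - [5.4, 0, -9.95, 0, 0, 0]

```text
t: 3.95
eef_pos: [544.8, 108.1, 369.4]
tcp_rot: [3.141, 0.006, -0.046]
ft_force: [-30.8, -2.3, 45.1]
opening: 0.083
```

Run:
```python
from h import *
st();s=state();print(s['eef_pos']+rot(s['tcp_rot']).apply([0,0,171.3]))
```

```text
t 3.95 tcp [544.8 108.1 369.4] rpy [ 3.1409  0.0063 -0.0456] F [-30.8  -2.3  45.1] M [-0.56  5.6  -0.01] open 7.9 j [0.08 0.43 1.77 0.   0.94 0.12]
[543.68556153 108.0113823  198.05651618]
```

Call:
arm_command:
  steps:
    - [-0.25, 0, -0.35, 0, 0, 0]
    - [-0.25, 0, -0.35, 0, 0, 0]
    - [-0.25, 0, -0.35, 0, 0, 0]

```text
t: 4.2
eef_pos: [544.3, 108.0, 370.1]
tcp_rot: [3.141, 0.001, -0.046]
ft_force: [-6.7, -2.1, 8.4]
opening: 0.086
```

Run:
```python
from h import *
st();s=state();g=s['eef_pos']+rot(s['tcp_rot']).apply([0,0,171.3]);print(g)
c=np.array([609.4,100.1])
a=np.arctan2(g[2]-c[1],c[0]-g[0]);r=np.hypot(g[2]-c[1],c[0]-g[0]);print(a,r)
for t in np.arange(a,1.95,.1): print(round(t,2),np.round(((-np.cos(t)+np.cos(a))*11.8,-(np.sin(t)-np.sin(a))*11.8),2))
```

```text
t 4.2 tcp [544.3 108.  370.1] rpy [ 3.1413e+00  1.2000e-03 -4.6100e-02] F [-6.7 -2.1  8.4] M [-0.51  1.28  0.02] open 8.2 j [ 0.08  0.43  1.77 -0.    0.94  0.12]
[544.09461713 107.95991399 198.83027544]
0.9864122559687156 118.37423841396041
0.99 [ 0. -0.]
1.09 [ 1.02 -0.6 ]
1.19 [ 2.09 -1.1 ]
1.29 [ 3.2  -1.48]
1.39 [ 4.35 -1.76]
1.49 [ 5.52 -1.92]
1.59 [ 6.69 -1.96]
1.69 [ 7.87 -1.88]
1.79 [ 9.03 -1.68]
1.89 [10.17 -1.38]
```

Call:
arm_command:
  steps:
    - [1, 0, -0.62, 0, 0, 0]
    - [2.05, 0, -1.15, 0, 0, 0]
    - [3.15, 0, -1.55, 0, 0, 0]
    - [4.3, 0, -1.85, 0, 0, 0]
    - [5.5, 0, -2, 0, 0, 0]
    - [5.5, 0, -2, 0, 0, 0]
    - [5.5, 0, -2, 0, 0, 0]

```text
t: 4.78
eef_pos: [600.6, 105.2, 390.3]
tcp_rot: [3.141, -0.003, -0.046]
ft_force: [2.8, -4.2, 4.4]
opening: 0.086
```

Run:
```python
from h import *
st();s=state();g=s['eef_pos']+rot(s['tcp_rot']).apply([0,0,171.3]);print(g)
c=np.array([609.4,100.1])
a=np.arctan2(g[2]-c[1],c[0]-g[0]);r=np.hypot(g[2]-c[1],c[0]-g[0]);print(a,r)
for t in np.arange(a,1.98,.1): print(round(t,2),np.round(((-np.cos(t)+np.cos(a))*11.8,-(np.sin(t)-np.sin(a))*11.8),2))
```

```text
t 4.78 tcp [600.6 105.2 390.3] rpy [ 3.1412e+00 -2.9000e-03 -4.6300e-02] F [ 2.8 -4.2  4.4] M [-0.76 -0.41 -0.03] open 8.2 j [ 0.07  0.48  1.62 -0.    1.04  0.11]
[601.07467667 105.10175465 219.04825219]
1.5009191456983302 119.23924567001781
1.5 [ 0. -0.]
1.6 [ 1.18 -0.02]
1.7 [2.35 0.07]
1.8 [3.52 0.28]
1.9 [4.65 0.61]
```

Call:
arm_command:
  steps:
    - [1.2, 0, 0, 0, 0, 0]
    - [2.35, 0, 0.05, 0, 0, 0]
    - [3.5, 0, 0.25, 0, 0, 0]
    - [4.65, 0, 0.55, 0, 0, 0]
    - [5.2, 0, 0.75, 0, 0, 0]
    - [5.2, 0, 0.75, 0, 0, 0]
    - [5.2, 0, 0.75, 0, 0, 0]

```text
t: 5.37
eef_pos: [652.1, 102.8, 382.1]
tcp_rot: [3.141, -0.002, -0.046]
ft_force: [3.3, -4.0, -0.3]
opening: 0.087
```

Run:
```python
from h import *
st();s=state();g=s['eef_pos']+rot(s['tcp_rot']).apply([0,0,171.3]);print(g)
c=np.array([609.4,100.1])
print(np.arctan2(g[2]-c[1],c[0]-g[0]),np.hypot(g[2]-c[1],c[0]-g[0]))
```

```text
t 5.37 tcp [652.1 102.8 382.1] rpy [ 3.1411e+00 -1.6000e-03 -4.6300e-02] F [ 3.3 -4.  -0.3] M [-0.78 -0.49 -0.09] open 8.3 j [ 0.06  0.56  1.49 -0.    1.09  0.1 ]
[652.3872105  102.67309487 210.7858234 ]
1.9412380473694335 118.7402702046245
```

Call:
arm_command:
  steps:
    - [0, 0, 0, 0, 0, 0]
    - [0, 0, 0, 0, 0, 0]
    - [0, 0, 0, 0, 0, 0]
    - [0, 0, -1, 0, 0, 0]
    - [0, 0, -2, 0, 0, 0]
    - [0, 0, -4, 0, 0, 0]
    - [-1, 0, -4.2, 0, 0, 0]
    - [-3, 0, -4.2, 0, 0, 0]
    - [-6, 0, -4.2, 0, 0, 0]
    - [-10, 0, -4, 0, 0, 0]
    - [-10, 0, -4, 0, 0, 0]
  jaw: 3.4

```text
t: 6.28
eef_pos: [545.4, 108.3, 421.7]
tcp_rot: [3.141, 0.005, -0.045]
ft_force: [0.7, 0.6, 0.6]
opening: 0.359
```

Run:
```python
from h import *
st(); go([549,295,350],0,False); shot('scene','s1',(310,130,510,330),3)
```

```text
t 6.28 tcp [545.4 108.3 421.7] rpy [ 3.1412  0.0051 -0.045 ] F [0.7 0.6 0.6] M [-0.06  0.02 -0.04] open 34.2 j [0.08 0.38 1.71 0.   1.06 0.12]
step [ -0.45 -18.67   7.16] [ 0.01  0.29 -2.58] tcp [549. 295. 350.]
```

View pics/s1.png

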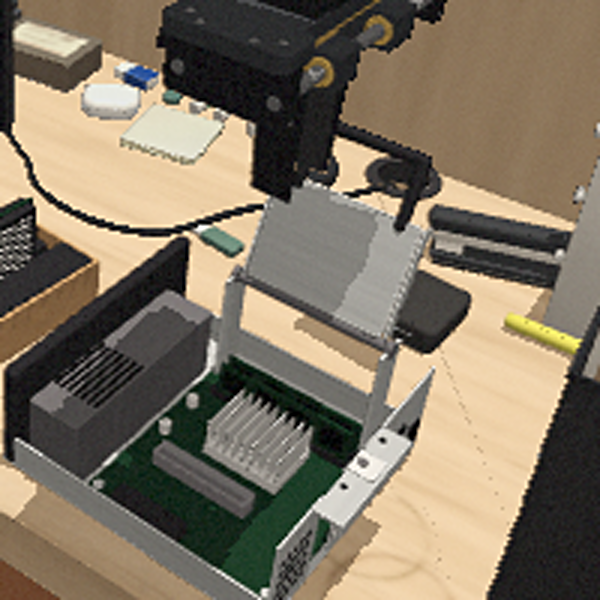

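The carrier is well back past upright and stays there by itself. Next is a closer look at the slot and flange with the jaws wide open.

Call:
arm_command:
  steps:
    - [-4, -2.5, 12, 0, 0.3, 0]
    - [-4, -2.5, 12, 0, 0.3, 0]
    - [-4, -2.5, 12, 0, 0.3, 0]
    - [-4, -2.5, 12, 0, 0.3, 0]
    - [-4, -2.5, 12, 0, 0.3, 0]
    - [-4, -2.5, 12, 0, 0.3, 0]
    - [-4, -2.5, 12, 0, 0.3, 0]
    - [-4, -2.5, 12, 0, 0.3, 0]
  jaw: 9.5

```text
t: 7.0
eef_pos: [513.9, 134.3, 304.1]
tcp_rot: [-3.141, -0.009, -0.047]
ft_force: [0.4, -0.1, 0.2]
opening: 0.862
```

Run:
```python
from h import *
st(); shot('wrist','w2',(190,100,450,360),3);st()
```

```text
t 7.0 tcp [513.9 134.3 304.1] rpy [-3.1409 -0.0088 -0.0465] F [ 0.4 -0.1  0.2] M [-0.07  0.07  0.02] open 82.0 j [ 0.13  0.49  1.9  -0.    0.75  0.18]
t 7.05 tcp [513.6 134.3 303.8] rpy [-3.141  -0.0083 -0.0466] F [-0.6 -0.   0.4] M [-0.03  0.01 -0.04] open 85.9 j [ 0.13  0.49  1.9  -0.    0.75  0.18]
```

View pics/w2.png

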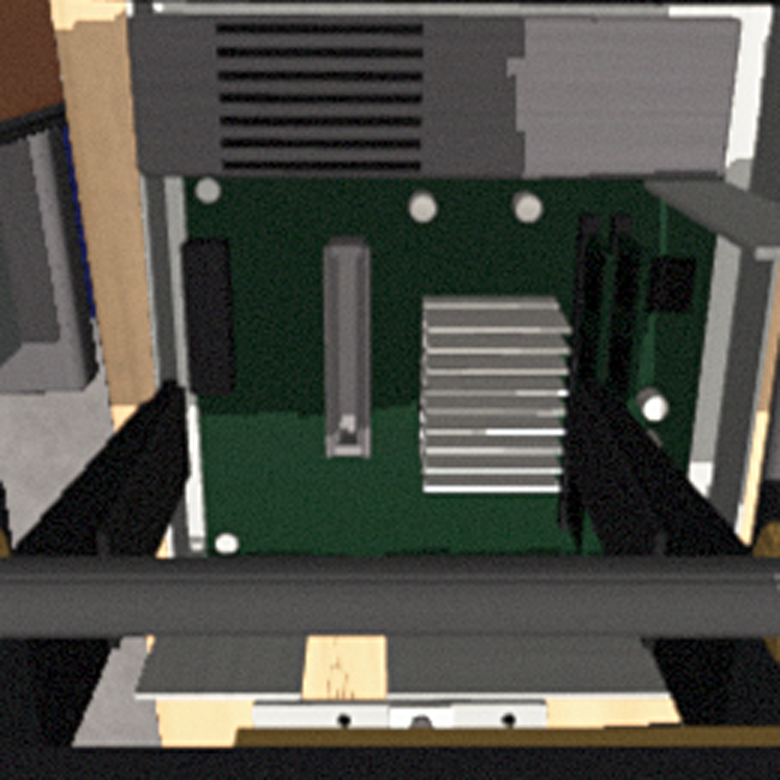

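The slot is clear: its outline is cols 325–370, rows 240–457 in the crop (3x, offset 190,100). The panel opening is centred at col 346 and the left flange hole is at (343,720), in line with it.

Run:
```python
from h import *
_,m=load('w2')
f=lambda p,z:cast(m,np.array(p)/3+[190,100],z)
a=f([[346,242],[347.5,455]],27);print('slot',a,'mid',a.mean(0),'len',np.linalg.norm(a[1]-a[0]),'yaw',-np.arctan2(*(a[0]-a[1])[:2]))
print('floor',f([[347,250],[347,440]],16))
h=f([[343,720]],80)[0];print('hole',h)
print('panel top',f([[137,697],[680,694]],78),'opening',f([[305,690],[387,690]],78).mean(0))
print('dir hole->slotmid',-np.arctan2(*(a.mean(0)-h)[:2]),np.linalg.norm((a.mean(0)-h)[:2]))
b=f([[133,16],[740,18]],62); print('psu front? ',b, np.arctan2(*(b[1]-b[0])[[1,0]]))
b=f([[140,176],[722,176]],62); print('psu rear ',b, np.arctan2(*(b[1]-b[0])[[1,0]]))
go([549,295,350],0,False)
```

```text
slot [[507.61181734 154.16570237  27.        ]
 [503.98520053  83.3277608   27.        ]] mid [505.79850894 118.74673159  27.        ] len 70.93071489763686 yaw -0.051151307034786
floor [[507.31305424 148.82108768  16.        ]
 [503.52170039  83.13328242  16.        ]]
hole [500.86558891  27.59238838  80.        ]
panel top [[442.78994558  36.99849187  78.        ]
 [597.3007996   29.51568304  78.        ]] opening [502.16859323  36.14965621  78.        ]
dir hole->slotmid -0.05406339242487966 91.2877208950562
psu front?  [[461.33014828 221.12616063  62.        ]
 [607.27215123 213.85741032  62.        ]] -0.049764624135001476
psu rear  [[458.12066147 182.60939569  62.        ]
 [605.51638191 175.49002957  62.        ]] -0.04826352734876449
step [  2.82 -16.22  -4.58] [-0.02 -0.48 -2.67] tcp [549. 295. 350.]
```

Call:
arm_command:
  steps:
    - [2.8, -16.2, -4.6, 0, 0, -2.7]
    - [2.8, -16.2, -4.6, 0, 0, -2.7]
    - [2.8, -16.2, -4.6, 0, 0, -2.7]
    - [2.8, -16.2, -4.6, 0, 0, -2.7]
    - [2.8, -16.2, -4.6, 0, 0, -2.7]
    - [2.8, -16.2, -4.6, 0, 0, -2.7]
    - [2.8, -16.2, -4.6, 0, 0, -2.7]
    - [2.8, -16.2, -4.6, 0, 0, -2.7]
    - [2.8, -16.2, -4.6, 0, 0, -2.7]
    - [2.8, -16.2, -4.6, 0, 0, -2.7]

```text
t: 7.88
eef_pos: [548.3, 294.1, 348.4]
tcp_rot: [3.141, -0.005, -0.0]
ft_force: [-0.3, 0.5, -0.1]
opening: 0.999
```

Run:
```python
from h import *
st(); shot('wrist','w3',(190,40,450,300),3);st()
```

```text
t 7.88 tcp [548.3 294.1 348.4] rpy [ 3.1412e+00 -4.9000e-03 -4.0000e-04] F [-0.3  0.5 -0.1] M [-0.11  0.06 -0.01] open 95.0 j [ 0.39  0.54  1.63 -0.    0.96  0.39]
t 7.93 tcp [548.3 294.2 348.4] rpy [ 3.1413e+00 -4.9000e-03 -2.0000e-04] F [-0.2 -0.6  0.4] M [-0.14  0.05 -0.03] open 95.0 j [ 0.39  0.54  1.63 -0.    0.96  0.39]
```

View pics/w3.png

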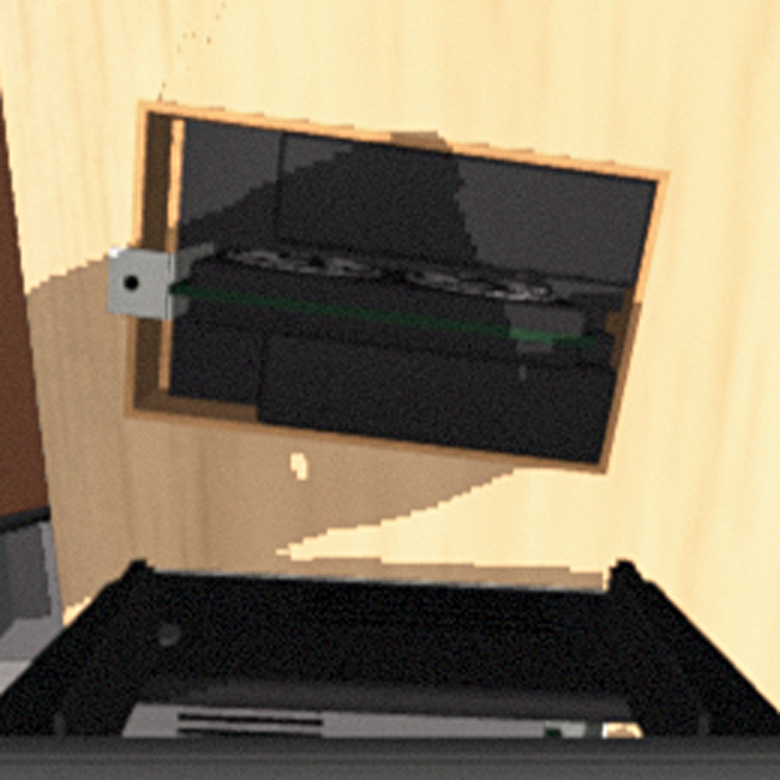

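The tab hole is at crop (131,282). The green board edge runs from (172,290) to (600,343), and the carton edges have about the same slope.

Run:
```python
from h import *
_,m=load('w3')
f=lambda p,z:cast(m,np.array(p)/3+[190,40],z)
ang=lambda q:np.arctan2(q[1][1]-q[0][1],q[1][0]-q[0][0])
for z in (75,84):
    p=f([[172,290],[600,343]],z);print('pcb',z,p,ang(p),np.linalg.norm(p[1]-p[0]))
for q in ([[140,103],[668,175]],[[130,412],[605,470]],): p=f(q,40);print('carton',p,ang(p),np.linalg.norm(p[1]-p[0]))
h=f([[131,282]],81)[0];print('hole',h); print('tab far edge',f([[108,248],[108,318]],81))
for a in(-.12,-.13):
    d=np.array([np.cos(a),np.sin(a)]);print(a,'origin',h[:2]+90*d,'grip y-52',h[:2]+38*d)
c=f([[140,103],[668,175],[605,470],[130,412]],40).mean(0);print('carton mid',c)
```

```text
pcb 75 [[491.562938   352.67277826  75.        ]
 [613.61127567 337.51217606  75.        ]] -0.12358496581857355 122.9863430833893
pcb 84 [[493.60016024 353.58282956  84.        ]
 [611.31060012 338.96107241  84.        ]] -0.12358496581857349 118.6151062863168
carton [[477.87380863 404.87570908  40.        ]
 [639.86492169 384.14966957  40.        ]] -0.12725415375522756 163.3116328538762
carton [[466.7929358  308.93616183  40.        ]
 [627.46782963 288.26079733  40.        ]] -0.12797500358518393 161.99966729887154
hole [481.82412353 355.45587918  81.        ]
tab far edge [[476.34553257 364.53692763  81.        ]
 [474.61826062 345.62947534  81.        ]]
-0.12 origin [571.17690076 344.68178052] grip y-52 [519.55085169 350.9068153 ]
-0.13 origin [571.06469397 343.78880634] grip y-52 [519.50347549 350.52978176]
carton mid [552.99987394 346.55558445  40.        ]
```

Run:
```python
from h import *
go([519.5,350.7,140],-1.697); go([519.5,350.7,66],-1.697)
```

```text
step [-2.9  -5.65  3.69] [-0.23 -0.23 97.22] tcp [519.5 350.7 311.3]
step [-2.94 -5.65 11.09] [-0.23 -0.23 97.22] tcp [519.5 350.7 237.3]
```

Call:
arm_command:
  steps:
    - [-2.9, -5.65, 3.7, -0.2, -0.2, 97.2]
    - [-2.9, -5.65, 3.7, -0.2, -0.2, 97.2]
    - [-2.9, -5.65, 3.7, -0.2, -0.2, 97.2]
    - [-2.9, -5.65, 3.7, -0.2, -0.2, 97.2]
    - [-2.9, -5.65, 3.7, -0.2, -0.2, 97.2]
    - [-2.9, -5.65, 3.7, -0.2, -0.2, 97.2]
    - [-2.9, -5.65, 3.7, -0.2, -0.2, 97.2]
    - [-2.9, -5.65, 3.7, -0.2, -0.2, 97.2]
    - [-2.9, -5.65, 3.7, -0.2, -0.2, 97.2]
    - [-2.9, -5.65, 3.7, -0.2, -0.2, 97.2]
    - [-2.9, -5.65, 3.7, -0.2, -0.2, 97.2]
    - [-2.9, -5.65, 3.7, -0.2, -0.2, 97.2]
  jaw: 4.4

```text
t: 8.93
eef_pos: [519.5, 351.1, 311.2]
tcp_rot: [-3.141, -0.001, -1.506]
ft_force: [-0.6, 0.1, 0.9]
opening: 0.464
```

Run:
```python
from h import *
st();go([519.5,350.7,140],-1.697); go([519.5,350.7,66],-1.697)
```

```text
t 8.93 tcp [519.5 351.1 311.2] rpy [-3.1406e+00 -5.0000e-04 -1.5058e+00] F [-0.6  0.1  0.9] M [-0.04  0.25 -0.07] open 44.1 j [ 0.49  0.59  1.65 -0.    0.9   2.  ]
step [ 0.04 -0.   -0.01] [-0.06 -0.02 10.95] tcp [519.5 350.7 311.3]
step [0.03 0.01 7.39] [-0.06 -0.02 10.95] tcp [519.5 350.7 237.3]
```

Call:
arm_command:
  steps:
    - [0, 0, 0, 0, 0, 11]
    - [0, 0, 0, 0, 0, 11]
    - [0, 0, 0, 0, 0, 11]
    - [0, 0, 2, 0, 0, 11]
    - [0, 0, 4, 0, 0, 11]
    - [0, 0, 5, 0, 0, 11]
    - [0, 0, 6, 0, 0, 11]
    - [0, 0, 6.5, 0, 0, 11]
    - [0, 0, 6.5, 0, 0, 11]

```text
t: 9.68
eef_pos: [519.4, 351.5, 245.4]
tcp_rot: [-3.141, -0.001, -1.69]
ft_force: [-0.0, -0.5, -1.0]
opening: 0.464
```

Run:
```python
from h import *
st();go([519.5,350.7,66],-1.697)
```

```text
t 9.68 tcp [519.4 351.5 245.4] rpy [-3.1413e+00 -9.0000e-04 -1.6903e+00] F [-0.  -0.5 -1. ] M [-0.01  0.23  0.03] open 44.2 j [ 0.49  0.68  1.69 -0.    0.77  2.18]
step [ 0.08 -0.02  0.81] [-0.02 -0.05  0.39] tcp [519.5 350.7 237.3]
```

Call:
arm_command:
  steps:
    - [0.08, 0, 0.4, 0, 0, 0.4]
    - [0.08, 0, 0.8, 0, 0, 0.4]
    - [0.08, 0, 0.8, 0, 0, 0.4]
    - [0.08, 0, 0.8, 0, 0, 0.4]

```text
t: 10.02
eef_pos: [519.3, 350.8, 238.4]
tcp_rot: [-3.14, -0.0, -1.698]
ft_force: [0.0, 0.1, -0.1]
opening: 0.464
```

Call:
arm_command:
  steps:
    - [0, 0, 0, 0, 0, 0]
    - [0, 0, 0, 0, 0, 0]
    - [0, 0, 0, 0, 0, 0]
    - [0, 0, 0, 0, 0, 0]
    - [0, 0, 0, 0, 0, 0]
    - [0, 0, 0, 0, 0, 0]
    - [0, 0, 0, 0, 0, 0]
    - [0, 0, 0, 0, 0, 0]
  jaw: 1.2

```text
t: 10.68
eef_pos: [519.3, 350.8, 238.3]
tcp_rot: [-3.14, -0.0, -1.698]
ft_force: [-0.4, -1.0, 1.4]
opening: 0.192
```

Run:
```python
from h import *
st()
```

```text
t 10.68 tcp [519.3 350.8 238.3] rpy [-3.1402e+00 -1.0000e-04 -1.6978e+00] F [-0.4 -1.   1.4] M [-0.12  0.21 -0.01] open 18.2 j [ 0.49  0.69  1.7  -0.    0.75  2.19]
```

Call:
arm_command:
  steps:
    - [0, 0, -0.5, 0, 0, 0]
    - [0, 0, -1, 0, 0, 0]
    - [0, 0, -2, 0, 0, 0]
    - [0, 0, -4, 0, 0, 0]
    - [0, 0, -6, 0, 0, 0]
    - [0, 0, -8, 0, 0, 0]
    - [0, 0, -10, 0, 0, 0]
    - [0, 0, -11, 0, 0, 0]
    - [0, 0, -11, 0, 0, 0]
    - [0, 0, -11, 0, 0, 0]

```text
t: 11.52
eef_pos: [518.9, 350.8, 348.4]
tcp_rot: [-3.14, 0.0, -1.698]
ft_force: [0.7, 0.3, -2.5]
opening: 0.19
```

Run:
```python
from h import *
st()
a=-.05; ey=np.array([-np.sin(a),np.cos(a)]); seat=np.array([505.5,118.0]); g=seat-52.2*ey; print('grip xy at seat',g)
go([g[0],g[1],180],a)
```

```text
t 11.52 tcp [518.9 350.8 348.4] rpy [-3.1398e+00  2.0000e-04 -1.6978e+00] F [ 0.7  0.3 -2.5] M [-0.05  0.3   0.02] open 18.0 j [ 0.49  0.55  1.62 -0.    0.97  2.19]
grip xy at seat [502.89108736  65.86523641]
step [28.46 -2.02 -0.29] [-9.000e-02 -8.000e-02 -9.441e+01] tcp [502.9  65.9 351.3]
```

Call:
arm_command:
  steps:
    - [2, -0.1, -0.3, 0, 0, -7]
    - [4, -0.3, -0.3, 0, 0, -14]
    - [6.5, -0.5, -0.3, 0, 0, -21]
    - [9, -0.7, -0.3, 0, 0, -28]
    - [11.5, -0.9, -0.3, 0, 0, -35]
    - [14, -1, -0.3, 0, 0, -42]
    - [16, -1.2, -0.3, 0, 0, -49]
    - [18, -1.4, -0.3, 0, 0, -56]
    - [20, -1.6, -0.3, 0, 0, -63]
    - [22, -1.8, -0.3, 0, 0, -70]
    - [24, -2, -0.3, 0, 0, -77]
    - [26, -2, -0.3, 0, 0, -84]

```text
t: 12.52
eef_pos: [505.9, 89.4, 350.0]
tcp_rot: [3.141, 0.001, -0.226]
ft_force: [1.1, -0.8, -2.1]
opening: 0.186
```

Run:
```python
from h import *
st();go([502.9,65.9,180],-.05)
```

```text
t 12.52 tcp [505.9  89.4 350. ] rpy [ 3.141e+00  6.000e-04 -2.257e-01] F [ 1.1 -0.8 -2.1] M [-0.09  0.07  0.  ] open 17.7 j [ 0.05  0.4   1.89 -0.    0.85  0.27]
step [ 0.23  2.36 -0.13] [  0.03   0.04 -10.07] tcp [502.9  65.9 351.3]
```

Call:
arm_command:
  steps:
    - [0.15, 1.5, 0, 0, 0, -6]
    - [0.25, 2.4, -0.1, 0, 0, -10]
    - [0.25, 2.4, -0.1, 0, 0, -10]
    - [0.25, 2.4, -0.1, 0, 0, -10]
    - [0.25, 2.4, -0.1, 0, 0, -10]
    - [0.25, 2.4, -0.1, 0, 0, -10]

```text
t: 13.02
eef_pos: [503.0, 67.1, 351.9]
tcp_rot: [3.141, -0.001, -0.058]
ft_force: [-0.3, -1.0, -2.2]
opening: 0.189
```

Run:
```python
from h import *
st();go([502.9,65.9,75],-.05); shot('wrist','w4',(190,100,450,360),3)
```

```text
t 13.02 tcp [503.   67.1 351.9] rpy [ 3.1414e+00 -7.0000e-04 -5.8200e-02] F [-0.3 -1.  -2.2] M [-0.14  0.13 -0.02] open 18.0 j [ 0.    0.39  1.9  -0.    0.84  0.06]
step [-1.000e-02  1.200e-01  1.056e+01] [ 0.01 -0.04 -0.47] tcp [502.9  65.9 246.3]
```

View pics/w4.png

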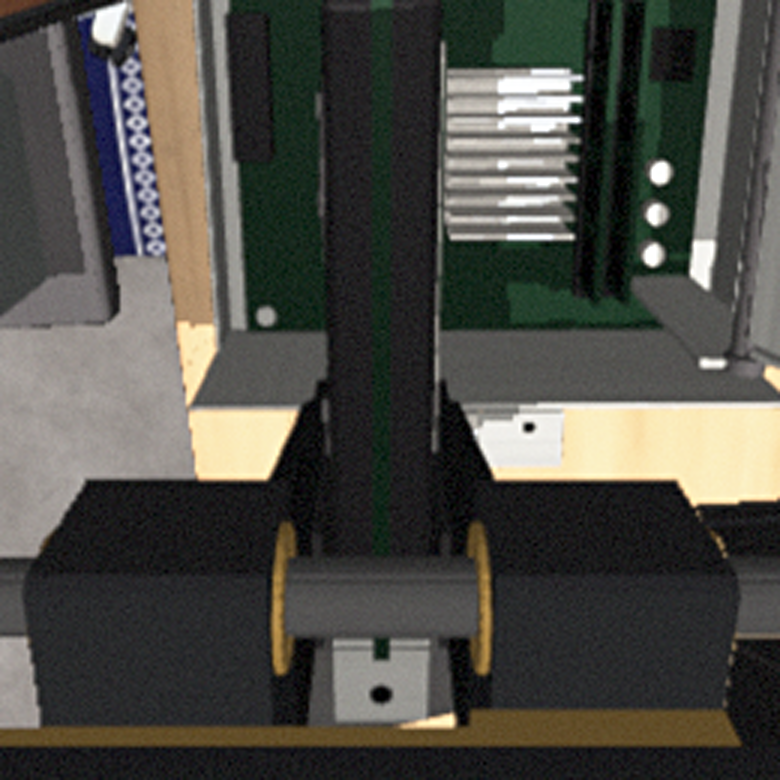

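The card is held straight: its axis is at col 381 all along, and the tab hole is visible at crop (381,695). I'll measure its offset from the flange hole with the same camera.

Run:
```python
from h import *
_,m=load('w4');s=state()
f=lambda p,z:cast(m,np.array(p)/3+[190,100],z)
for z in(192,194.6,197):
    h=f([[381,695]],z)[0]; d=rot(s['tcp_rot']).inv().apply(h-s['eef_pos']);print(z,h,'in tool',d)
p=f([[381,10],[381,540]],197.6);print('pcb top',p,-np.arctan2(*(p[0]-p[1])[:2]), 'shroud front end z197.6',f([[383,0]],197.6))
```

```text
192 [501.40777378  25.87338225 192.        ] in tool [  0.67971675  41.21433369 160.00603472]
194.6 [501.53703352  28.20424244 194.6       ] in tool [  0.67656272  38.88045498 157.4055314 ]
197 [501.65635019  30.35580569 197.        ] in tool [  0.67365132  36.7261054  155.0050668 ]
pcb top [[508.71411722 151.8754269  197.6       ]
 [503.60001504  63.83922854 197.6       ]] -0.05802569052382845 shroud front end z197.6 [[509.08252218 153.23442743 197.6       ]]
```

Run:
```python
from h import *
go([502.3,67.0,260],-.05,False)
```

```text
step [-0.07  0.01  9.2 ] [ 0.01 -0.05 -0.44] tcp [502.3  67.  260. ]
```

Call:
arm_command:
  steps:
    - [-0.07, 0, 0.5, 0, 0, -0.45]
    - [-0.07, 0, 1.5, 0, 0, -0.45]
    - [-0.07, 0, 3, 0, 0, -0.45]
    - [-0.07, 0, 4.5, 0, 0, -0.45]
    - [-0.07, 0, 6, 0, 0, -0.45]
    - [-0.07, 0, 7.5, 0, 0, -0.45]
    - [-0.07, 0, 8.5, 0, 0, -0.45]
    - [-0.07, 0, 9.2, 0, 0, -0.45]
    - [-0.07, 0, 9.2, 0, 0, -0.45]
    - [-0.07, 0, 9.2, 0, 0, -0.45]
    - [-0.07, 0, 9.2, 0, 0, -0.45]

```text
t: 13.98
eef_pos: [502.5, 66.5, 260.8]
tcp_rot: [3.141, -0.002, -0.049]
ft_force: [0.5, 0.2, -2.1]
opening: 0.187
```

Run:
```python
from h import *
st();go([502.3,67.0,243],-.05,False)
shot('wrist','w5',(190,100,450,360),3)
```

```text
t 13.98 tcp [502.5  66.5 260.8] rpy [ 3.1414e+00 -2.1000e-03 -4.9300e-02] F [ 0.5  0.2 -2.1] M [-0.16  0.07 -0.03] open 17.7 j [ 0.    0.53  1.99 -0.    0.62  0.05]
step [-0.03 -0.05  1.78] [ 0.01 -0.12  0.04] tcp [502.3  67.  243. ]
```

View pics/w5.png

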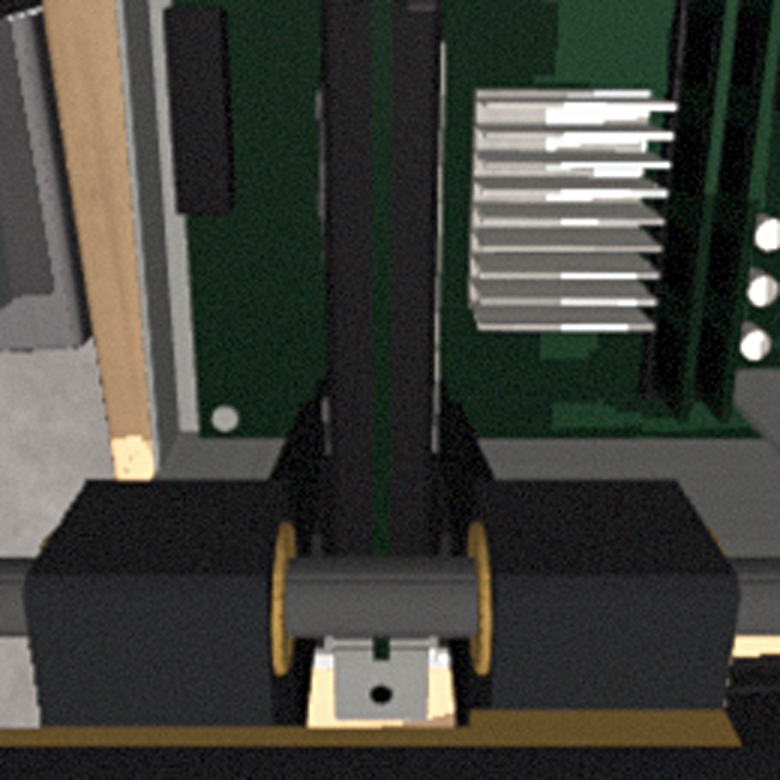

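The card hangs square over the slot, with its axis at col 381 and the tab hole unchanged at (381,695). Now I'll do a slow, guarded descent.

Call:
arm_command:
  steps:
    - [-0.02, -0.05, 0.2, 0, -0.1, 0]
    - [-0.02, -0.05, 0.4, 0, -0.1, 0]
    - [-0.02, -0.05, 0.6, 0, -0.1, 0]
    - [-0.02, -0.05, 0.8, 0, -0.1, 0]
    - [-0.02, -0.05, 1, 0, -0.1, 0]
    - [-0.02, -0.05, 1, 0, -0.1, 0]
    - [-0.02, -0.05, 1, 0, -0.1, 0]

```text
t: 14.62
eef_pos: [502.2, 67.0, 250.1]
tcp_rot: [3.141, 0.001, -0.049]
ft_force: [-0.6, -0.4, -2.1]
opening: 0.187
```

Call:
arm_command:
  steps:
    - [0, 0, 0.1, 0, 0, 0]
    - [0, 0, 0.2, 0, 0, 0]
    - [0, 0, 0.3, 0, 0, 0]
    - [0, 0, 0.4, 0, 0, 0]
    - [0, 0, 0.4, 0, 0, 0]

```text
t: 15.03
eef_pos: [502.2, 67.0, 246.1]
tcp_rot: [3.141, 0.001, -0.049]
ft_force: [0.2, 0.1, -2.3]
opening: 0.186
```

Call:
arm_command:
  steps:
    - [0, 0, 0.1, 0, 0, 0]
    - [0, 0, 0.2, 0, 0, 0]
    - [0, 0, 0.3, 0, 0, 0]
    - [0, 0, 0.4, 0, 0, 0]
    - [0, 0, 0.4, 0, 0, 0]

```text
t: 15.45
eef_pos: [502.2, 67.0, 242.1]
tcp_rot: [3.141, 0.001, -0.049]
ft_force: [0.3, 0.8, -2.2]
opening: 0.188
```

Call:
arm_command:
  steps:
    - [0, 0, 0.05, 0, 0, 0]
    - [0, 0, 0.1, 0, 0, 0]
    - [0, 0, 0.1, 0, 0, 0]

```text
t: 15.7
eef_pos: [502.2, 67.0, 241.2]
tcp_rot: [3.141, 0.0, -0.049]
ft_force: [-0.9, 0.8, -2.7]
opening: 0.186
```

Call:
arm_command:
  steps:
    - [0, 0, 0.05, 0, 0, 0]
    - [0, 0, 0.05, 0, 0, 0]
    - [0, 0, 0.05, 0, 0, 0]

```text
t: 15.95
eef_pos: [502.2, 67.0, 240.8]
tcp_rot: [3.141, 0.0, -0.049]
ft_force: [-0.1, -0.4, -2.0]
opening: 0.19
```

Call:
arm_command:
  steps:
    - [0, 0, 0.05, 0, 0, 0]
    - [0, 0, 0.05, 0, 0, 0]
    - [0, 0, 0.05, 0, 0, 0]

```text
t: 16.2
eef_pos: [502.2, 67.0, 240.3]
tcp_rot: [3.141, 0.0, -0.049]
ft_force: [-0.4, -0.6, -1.6]
opening: 0.188
```

Call:
arm_command:
  steps:
    - [0, 0, 0.05, 0, 0, 0]
    - [0, 0, 0.05, 0, 0, 0]
    - [0, 0, 0.05, 0, 0, 0]

```text
t: 16.45
eef_pos: [502.2, 67.0, 240.1]
tcp_rot: [3.141, 0.0, -0.049]
ft_force: [-1.2, 0.4, 5.1]
opening: 0.189
```

Run:
```python
from h import *
st()
```

```text
t 16.45 tcp [502.2  67.  240.1] rpy [ 3.1413e+00  1.0000e-04 -4.9300e-02] F [-1.2  0.4  5.1] M [-0.46  0.38 -0.12] open 18.0 j [ 0.    0.57  2.   -0.    0.57  0.05]
```

Run:
```python
from h import *
im,m=shot('wrist','w6',(260,290,380,350),6)
h=cast(m,[[190+381/3,100+695/3]],83)[0];print('tab hole nominal px at z 83',h)
print(proj(m,[[501.0,28.1,83]]))
im,_=shot('scene','s2',(390,240,490,315),7)
a=cv2.imread('pics/w6.png');b=cv2.imread('pics/s2.png');a=cv2.resize(a,(700,350));b=cv2.resize(b,(330,248));c=np.zeros((598,700,3),np.uint8);c[:350]=a;c[350:,:330]=b
t=camera_model('top');p=proj(t,[[501,28,83]])[0].astype(int);im=read_camera('top')[:,:,::-1];d=cv2.resize(im[p[1]-30:p[1]+30,p[0]-45:p[0]+45],(370,248),interpolation=cv2.INTER_CUBIC);c[350:,330:]=d;print(p)
cv2.imwrite('pics/m1.png',c)
```

```text
tab hole nominal px at z 83 [500.97745884  28.24008741  83.        ]
[[317.05171047 331.8667406 ]]
[456 245]
```

View pics/m1.png

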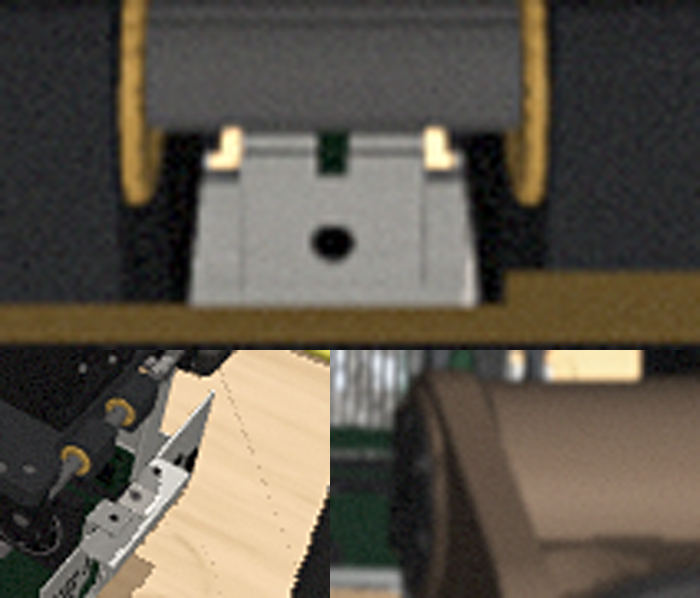

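The tab lies flat on the flange, centred in the panel opening. The hole reads fully dark, so it is over the flange hole. Now I'll raise the push to about 12 N.

Call:
arm_command:
  steps:
    - [0, 0, 0.03, 0, 0, 0]
    - [0, 0, 0.03, 0, 0, 0]
    - [0, 0, 0.03, 0, 0, 0]
    - [0, 0, 0.03, 0, 0, 0]

```text
t: 16.93
eef_pos: [502.2, 67.0, 240.0]
tcp_rot: [3.141, -0.0, -0.049]
ft_force: [-2.6, 0.6, 8.5]
opening: 0.188
```

Run:
```python
from h import *
st()
```

```text
t 16.93 tcp [502.2  67.  240. ] rpy [ 3.1413e+00 -1.0000e-04 -4.9300e-02] F [-2.6  0.6  8.5] M [-0.52  0.47 -0.11] open 17.9 j [ 0.    0.57  2.   -0.    0.57  0.05]
```

Call:
arm_command:
  steps:
    - [0, 0, 0.02, 0, 0, 0]
    - [0, 0, 0.02, 0, 0, 0]
    - [0, 0, 0.02, 0, 0, 0]
    - [0, 0, 0.02, 0, 0, 0]
    - [0, 0, 0.02, 0, 0, 0]
    - [0, 0, 0.02, 0, 0, 0]
    - [0, 0, 0.02, 0, 0, 0]
    - [0, 0, 0.02, 0, 0, 0]

```text
t: 17.6
eef_pos: [502.2, 67.0, 239.9]
tcp_rot: [3.141, -0.0, -0.049]
ft_force: [-3.0, -0.1, 9.7]
opening: 0.188
```

Run:
```python
from h import *
st()
for i in range(4): read_camera('top'); st()
_,m=shot('wrist','w7',(260,290,380,350),6);im=cv2.imread('pics/w7_raw.png',0)[322:340,305:330];y,x=np.where(im<60);print('hole px',x.mean()+305,y.mean()+322)
a,b=cv2.imread('pics/scene0.png'),read_camera('scene')[:,:,::-1]
c=np.hstack([cv2.resize(b[130:330,310:510],(500,500))]);cv2.imwrite('pics/f.png',c); st()
```

```text
t 17.6 tcp [502.2  67.  239.9] rpy [ 3.1413e+00 -1.0000e-04 -4.9300e-02] F [-3.  -0.1  9.7] M [-0.6   0.52 -0.11] open 17.8 j [ 0.    0.57  2.   -0.    0.57  0.05]
t 17.65 tcp [502.2  67.  239.9] rpy [ 3.1413e+00 -1.0000e-04 -4.9300e-02] F [-2.4 -0.5  9.6] M [-0.56  0.54 -0.13] open 17.7 j [ 0.    0.57  2.   -0.    0.57  0.05]
t 17.7 tcp [502.2  67.  239.9] rpy [ 3.1413e+00 -1.0000e-04 -4.9300e-02] F [-3.3  0.3  9.2] M [-0.56  0.54 -0.1 ] open 18.0 j [ 0.    0.57  2.   -0.    0.57  0.05]
t 17.75 tcp [502.2  67.  239.9] rpy [ 3.1413e+00 -1.0000e-04 -4.9300e-02] F [-2.9  0.1  9.1] M [-0.6   0.52 -0.09] open 17.7 j [ 0.    0.57  2.   -0.    0.57  0.05]
t 17.8 tcp [502.2  67.  239.9] rpy [ 3.1413e+00 -2.0000e-04 -4.9400e-02] F [-2.5  0.3 10.1] M [-0.54  0.56 -0.1 ] open 17.8 j [ 0.    0.57  2.   -0.    0.57  0.05]
hole px 316.61290322580646 331.6774193548387
t 17.9 tcp [502.2  67.  239.9] rpy [ 3.1413e+00 -1.0000e-04 -4.9300e-02] F [-3.5  0.4 10.2] M [-0.58  0.54 -0.12] open 17.9 j [ 0.    0.57  2.   -0.    0.57  0.05]
```

View pics/f.png

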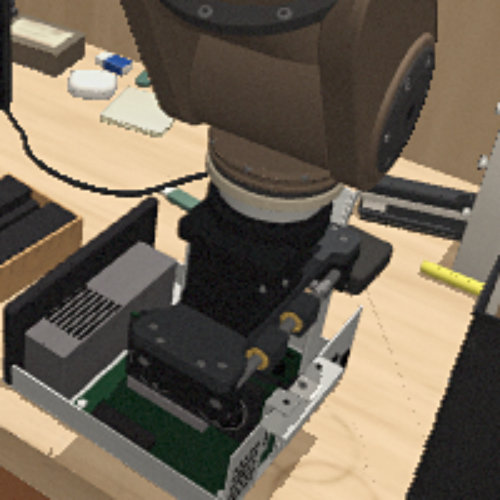

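Call:
arm_command:
  steps:
    - [0, 0, 0.01, 0, 0, 0]
    - [0, 0, 0.01, 0, 0, 0]
    - [0, 0, 0.01, 0, 0, 0]
    - [0, 0, 0.01, 0, 0, 0]
    - [0, 0, 0.01, 0, 0, 0]
    - [0, 0, 0.01, 0, 0, 0]

```text
t: 18.4
eef_pos: [502.2, 67.0, 239.8]
tcp_rot: [3.141, -0.0, -0.049]
ft_force: [-2.8, 0.6, 10.7]
opening: 0.188
```

Run:
```python
from h import *
F=[]
for i in range(8): read_camera('top'); F.append(state()['ft_force'])
st();print(np.mean(F,0),np.std(F,0))
if 9<np.mean(F,0)[2]<12.5: print(job_done())
```

```text
t 18.8 tcp [502.2  67.  239.8] rpy [ 3.1413e+00 -2.0000e-04 -4.9300e-02] F [-3.7 -0.2 10.5] M [-0.6   0.57 -0.12] open 17.8 j [ 0.    0.57  2.   -0.    0.57  0.05]
[-3.09583542 -0.08614396 10.76023663] [0.40479212 0.40113118 0.50758962]
the job is handed in; nothing more can be done
None
```

The graphics card is fully home in the slot, with its bracket tab on the flange. I handed the job in at about 18.8 s, still gripping the card and pushing down.

**Carrier:** I swung it by its handle to about 1.94 rad, and it held there by itself when I let go. The wrist force peaked at about 55 N part-way, because my first arc was a few mm off; I corrected it and the force dropped away. The arm hid the carrier in the last picture, so I could not look at it again at the end, but nothing touched it after the release.

**Card:** It went into the slot with no force until the tab met the flange, at the height I expected. The change in wrist moment fits a contact at the tab.

**Hole alignment:** The tab hole measured within about 0.5 mm of the flange hole's position, with the wrist camera. It looked dark right through, and the tab sits centred in the panel opening.

**Push:** The wrist sensor read a steady 10.8 N. Adding the card's 2.2 N weight gives about 13 N on the flange. A small sideways force of about 3 N remained, and I did not trim it out.

I did not move near the screwdriver or the USB stick.

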